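# Close the casting mould on its dowels and hold it shut

## Robot

A 6-joint arm with a two-finger parallel gripper is mounted at the origin on the work surface. World frame = base frame: x ahead of the robot, y to its left, z up, the work surface at z = 0. Lengths are in m, angles in degrees, forces in N, time in s.
With the tool pointing down it reaches from about 0.275 to 0.75 m from the base axis. Payload 10.2 kg.
Tool frame: the origin (TCP) lies midway between the tips of the shut fingers; the grasp point (between the pads) lies 19 mm behind it; z points along the fingers, y is the line along which they close (so a half turn about z gives the same grasp; the last joint's range is limited). The gripper opens to 85 mm and grips with 20 to 120 N. Pads are 22 mm wide; open, the fingers measure 114 mm over their backs; the gripper's body (76 mm by 85 mm) begins 54 mm behind the grasp point. The pads swing forward as they close: fully open they stand 13 mm farther back than shut.
Start: joints at [-76.685, 17.928, 85.812, -0, 76.261, -12.8], TCP at [0.231, -0.471, 0.231] pointing down, gripper open.
Joint ranges: [-168.41, 168.41], [-55.51, 124.54], [10.69, 146.95], [-70.63, 250.63], [1, 178], [-165.06, 165.06]. Speed limits (degrees/s): [136.94, 136.94, 172.46, 180, 180, 180].

## Interface

Orientations are given as a 3x3 rotation matrix whose columns are the frame's x, y, z axes.
In Python, from workcell import ctrl gives the robot as it stands.
- The arm moves only by the tool play_rows, never from a script. Its arguments are lists of equal length, an entry for each row: "gripper": the opening, from 0 (shut) to 1 (fully open); "translation": the shift along the tool's x, y, z in mm, a list of three; "roll": the turn about the tool's z in degrees. A call has 1 to 12 rows; each row shifts and turns the commanded pose from where the row before left it, along the tool's axes as they then stand; what a row does not reach is not made up. A row lasts 1/12 s, in which the tool goes at most 41.7 mm and 7.16 degrees, less where a joint would pass 70% of its speed; a pose out of reach is approached as far as the arm can. A call with a gripper value outside its range is refused whole. The fingers move at their own pace and stop on an object; "force" is the grip in N (left out, the last holds). Time passes only in rows, so rows that do not move let the fingers close. It gives the time, the measured TCP pose, the force, the opening and the grip force at its end, in the units of the state.
- ctrl.read_state(): the state, without advancing time (a new reading comes with each control period).
- ctrl.read_camera(name): name is "scene" or "side" or "wrist"; returns the picture (400x640x3 uint8, red, green, blue); there is no depth.
- ctrl.camera_params(name): a dict with "K" (3x3 intrinsics, pixels), "camera_from_world" (4x4, takes a point from world to camera coordinates); the wrist camera has in their place "T_tool_cam" (4x4, takes a point from camera to tool coordinates, whose origin is the TCP and whose axes are the flange's). Camera axes: x right, y down, z forward; pixel columns grow to the right and rows downward; lengths in m; the calibration is good to about 2 mm. A picture is of the moment at which its call begins: read the wrist's pose just before it. camera_params takes no time and is no camera call.
- ctrl.job_done(): hands the job in; it is judged then, once.
The state is a dict: "clock": time; "qpos": joint angles; "qvel": joint speeds; "joint_efforts": joint torques, N m; "tcp_pos": TCP position; "tcp_rot": TCP orientation; "ft_force": force on the tool from outside, world axes, zero at the start; "torque": the same for the moment, N m; "grip_width": finger opening in m; "gripper_force": force on a finger pad.
Only numpy, scipy, OpenCV 4.12 (cv2) and the standard library are available. Lean on these libraries where they do the work, as an engineer would, in place of code of your own. Each camera call takes 0.05 s, during which the arm holds its last target. There are 200 camera calls.

## Task

Put the long wooden mould cover squarely on the mould that is screwed to the base board, wide bore over thick dowel and narrow bore over thin dowel, and press it down against the ejector spring until the two halves meet with no gap all round. Finish while still holding it pressed shut, because the spring opens the mould again if you let go; leave the short cover and the other things on the bench where they are.

Things in the scene. Friction and masses are not known exactly. Their poses are not given: they have to be found in the camera images.
- mould: Lower mould half, fixed: pale wooden block 150 x 70 x 40 mm (x, y, z) on a plywood board 190 x 110 x 12 mm. Origin: centre of the board's underside, on the bench; z up, x towards the thick dowel. Its flat top (parting face) is 52 mm above the origin and carries two upright steel dowels at x = +52 (thick) and -52 mm (thin), with a spring ejector between them.
- ejector (a joint): Travel in m of the round steel ejector, 24 mm in diameter, in the middle of the parting face: 0 = up, 10 mm proud; 0.010 = flush, mould shut. Its spring pushes up with about 8 N when up and 14 N when flush, more than the cover weighs, so the cover floats 10 mm open unless pressed.
- dowel_thick (a point): Foot of the thick dowel's axis, on the parting face; axes as the mould. The dowel is 14 mm in diameter and stands 30 mm above the face, its top 8 mm tapering by 4 mm in radius.
- dowel_thin (a point): Foot of the thin dowel's axis, on the parting face; axes as the mould. The dowel is 10 mm in diameter and stands 30 mm above the face, its top 8 mm tapering by 4 mm in radius.
- cover: Long cover, loose, flat on the bench: pale wooden plate 150 x 70 x 30 mm (x, y, z), about 0.3 kg, with two vertical through bores at x = +52 (wide) and -52 mm (narrow), visible from above. A dark wooden grip rib, 60 mm along x, 22 mm along y, 42 mm high, stands in the middle of its top: 72 mm high in all. Origin: centre of its underside; z up.
- bore_wide (a point): Centre of the wide bore (16 mm) at the cover's underside; axes as the cover.
- bore_narrow (a point): Centre of the narrow bore (12 mm) at the cover's underside; axes as the cover.
- short_cover: Short cover of another mould, to be left alone: same look, rib and heights as the long one but only 105 mm long, bores 68 mm apart. Origin: centre of its underside, on the bench; z up.
- glue_bottle: Blue glue bottle, 52 mm in diameter and 130 mm high, standing, to be left alone. Origin: centre of its underside.
- tube_offcut: Short piece of black plastic tube, 60 mm in diameter and 50 mm high, standing, to be left alone. Origin: centre of its underside.
- brush: Brush with red handle lying on the bench, to be left alone. Lies along its x axis, handle to -x.
Mind the look-alikes: they are no part of the job. Leave any red look-alike of the cover alone.

How it is judged (in metres and radians):
At the end, for the whole second after the job is handed in: The long cover sits on the mould with each bore within 3 mm of its own dowel's axis, the gap at both dowels under 1.8 mm, level within 0.03 rad and still, the ejector pushed in more than 8 mm, and the fingers still bear on the cover with more than 3 N (horizontal distance between bore_wide and dowel_thick below 0.003 m and horizontal distance between bore_narrow and dowel_thin below 0.003 m and z of bore_wide in the frame of dowel_thick below 0.0018 m and z of bore_narrow in the frame of dowel_thin below 0.0018 m and angle between the z axis of cover and the z axis of mould, either way round below 0.03 rad and value of joint ejector above 0.008 m and contact force between the fingers and cover above 3 N and linear speed of cover below 0.02 m/s); the arm keeps its last pose, push and grip.
It fails at once if the short cover is moved by more than 20 mm (distance of short_cover from where it was at the start of the episode above 0.02 m).
It fails at once if the glue bottle is moved by more than 20 mm (distance of glue_bottle from where it was at the start of the episode above 0.02 m).
It fails at once if the tube offcut is moved by more than 20 mm (distance of tube_offcut from where it was at the start of the episode above 0.02 m).
It fails at once if the brush is moved by more than 20 mm (distance of brush from where it was at the start of the episode above 0.02 m).
It also fails if it takes over 35 s, if anything falls off the work surface, if the arm or the gripper's body presses on something with over 40 N, if the wrist force passes 120 N, or if a joint passes its speed limit or range.

## Working session

There is one attempt and no reset: what is moved stays moved. The work goes in short steps, Python scripts to look and compute and a tool call to move; the robot and the scene stay as the last step left them, time stands still between calls to the robot, and variables do not carry over. Pictures are saved under pics/ and viewed, at most 10 in all, crops included, and the job is handed in when it is done.

Besides the shell and the picture viewer there is one more tool, called as name(argument=value, ...), one argument or row to a line, values as JSON. play_rows: Moves the arm, as the interface text tells. Its arguments: {"type":"object","properties":{"gripper":{"type":"array"},"translation":{"type":"array"},"roll":{"type":"array"},"force":{"type":"number"}},"required":["gripper","translation","roll"]}

```bash
mkdir -p pics; cat > h.py <<'E'
import numpy as np, cv2
from workcell import ctrl
def save(name,fn):
    im=ctrl.read_camera(name); cv2.imwrite('pics/'+fn,im[:,:,::-1]); return im
def ray(name,uv,z,st=None):
    p=ctrl.camera_params(name); K=np.array(p["K"])
    if name=='wrist':
        T=np.eye(4);T[:3,:3]=st["tcp_rot"];T[:3,3]=st["tcp_pos"]; T=T@np.array(p["T_tool_cam"])
    else: T=np.linalg.inv(np.array(p["camera_from_world"]))
    uv=np.atleast_2d(np.array(uv,float))
    d=(T[:3,:3]@np.linalg.inv(K)@np.c_[uv,np.ones(len(uv))].T).T
    o=T[:3,3]; return o+d*((z-o[2])/d[:,2])[:,None]
E
python3 - <<'E'
from h import *
a=save('scene','s1.png'); b=save('side','d1.png')
s=ctrl.read_state(); print(s['tcp_pos'],s['tcp_rot'],s['clock'],s['grip_width'])
for n in('scene','side'):print(np.linalg.inv(np.array(ctrl.camera_params(n)["camera_from_world"])).round(3))
print(ctrl.camera_params('wrist'))
E
```

```text
[ 0.231032   -0.47118595  0.23080357] [[ 8.97902680e-01  4.40193941e-01 -2.67652800e-04]
 [ 4.40193959e-01 -8.97902059e-01  1.08262110e-03]
 [ 2.36237249e-04 -1.08990754e-03 -9.99999378e-01]] 0.1 0.08555654567247135
[[ 0.694  0.532 -0.485  1.005]
 [ 0.72  -0.515  0.465 -0.383]
 [-0.003 -0.672 -0.741  0.832]
 [ 0.     0.     0.     1.   ]]
[[-0.975 -0.144  0.167  0.338]
 [-0.22   0.564 -0.796  1.046]
 [ 0.021 -0.813 -0.581  0.793]
 [ 0.     0.     0.     1.   ]]
{'K': array([[314.2109102 ,   0.        , 321.82360382],
       [  0.        , 314.2109102 , 203.02969321],
       [  0.        ,   0.        ,   1.        ]]), 'T_tool_cam': array([[ 7.80118453e-04, -9.58719770e-01, -2.84351534e-01,
         7.18346959e-02],
       [ 9.99999671e-01,  8.11460697e-04,  7.57788675e-06,
        -8.16106494e-04],
       [ 2.23475024e-04, -2.84351446e-01,  9.58720087e-01,
        -1.41984473e-01],
       [ 0.00000000e+00,  0.00000000e+00,  0.00000000e+00,
         1.00000000e+00]])}
```

View pics/s1.png

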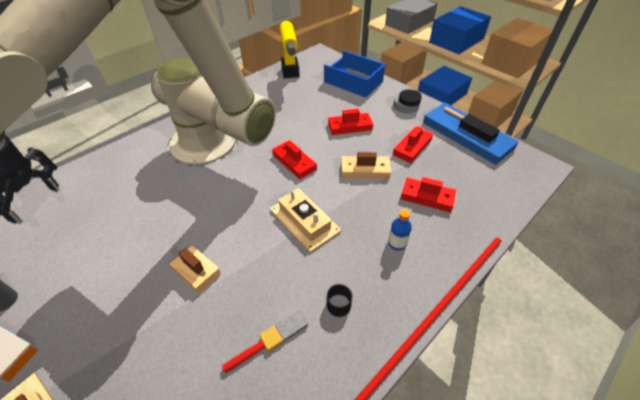

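View pics/d1.png

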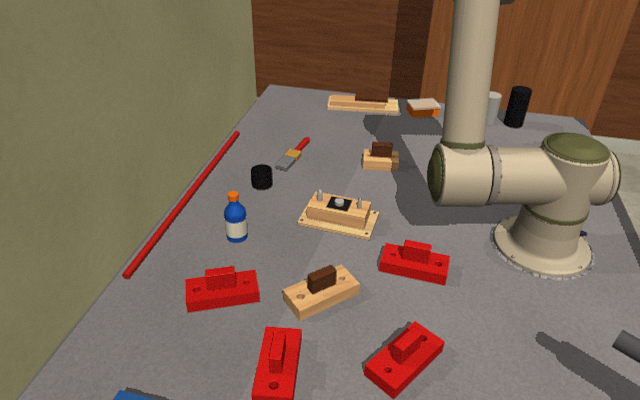

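The scene view shows pale covers at about (366,166) and (194,267), and the mould at (305,218). The side view shows the same covers at (322,290) and (381,157), and the mould at (340,212). Next I'll measure their sizes to tell the long cover from the short one.

```bash
python3 - <<'E'
from h import *
for n,z,ims in(('scene',0,'s1'),('side',0,'d1')):
    im=cv2.imread(f'pics/{ims}.png'); h=cv2.cvtColor(im,cv2.COLOR_BGR2HSV)
    m=cv2.inRange(h,(8,60,120),(26,200,255))
    cs,_=cv2.findContours(m,cv2.RETR_EXTERNAL,cv2.CHAIN_APPROX_SIMPLE)
    for c in cs:
        if cv2.contourArea(c)<250: continue
        x,y,w,hh=cv2.boundingRect(c)
        for zz in(0.0,0.03):
            P=ray(n,c[:,0,:],zz)[:,:2].astype(np.float32)
            r=cv2.minAreaRect(P*1000)
            print(n,(x,y,w,hh),zz,np.round(r[0]),np.round(r[1]),round(r[2],1))
for n,uv,z in(('scene',(366,158),.072),('side',(322,274),.072),('scene',(191,255),.072),('side',(381,146),.072)):
    print(n,uv,ray(n,uv,z).round(3))
for n,uvs in(('scene',[(289,196),(317,222)]),('side',[(320,190),(360,198)])): print(n,ray(n,uvs,.082).round(3))
big=[cv2.resize(cv2.imread('pics/s1.png')[130:320,150:410],None,fx=3,fy=3,interpolation=cv2.INTER_CUBIC)]
cv2.imwrite('pics/s1c.png',big[0])
big=cv2.resize(cv2.imread('pics/d1.png')[130:330,270:420],None,fx=3,fy=3,interpolation=cv2.INTER_CUBIC)
cv2.imwrite('pics/d1c.png',big)
E
```

```text
scene (0, 373, 54, 27) 0.0 [ 434. -668.] [107.  49.] 46.0
scene (0, 373, 54, 27) 0.03 [ 455. -658.] [104.  47.] 46.0
scene (606, 333, 34, 67) 0.0 [1286.  255.] [ 49. 194.] 0.2
scene (606, 333, 34, 67) 0.03 [1276.  232.] [ 48. 187.] 0.2
scene (259, 325, 25, 26) 0.0 [ 698. -252.] [43. 46.] 80.2
scene (259, 325, 25, 26) 0.03 [ 709. -257.] [41. 44.] 80.2
scene (169, 245, 51, 49) 0.0 [ 422. -281.] [132.  80.] 6.7
scene (169, 245, 51, 49) 0.03 [ 443. -285.] [128.  78.] 6.7
scene (270, 188, 71, 65) 0.0 [496.  28.] [118. 212.] 85.8
scene (270, 188, 71, 65) 0.03 [514.  13.] [114. 204.] 85.8
scene (341, 152, 50, 27) 0.0 [473. 321.] [162. 123.] 45.9
scene (341, 152, 50, 27) 0.03 [493. 296.] [156. 118.] 45.9
scene (170, 129, 63, 34) 0.0 [  6. -21.] [201. 156.] 34.8
scene (170, 129, 63, 34) 0.03 [ 42. -34.] [194. 151.] 34.8
scene (216, 88, 51, 48) 0.0 [-73. 202.] [168. 287.] 31.6
scene (216, 88, 51, 48) 0.03 [-34. 181.] [162. 276.] 31.6
scene (177, 75, 39, 43) 0.0 [-267.  139.] [148. 302.] 48.5
scene (177, 75, 39, 43) 0.03 [-221.  120.] [142. 291.] 48.5
scene (534, 0, 106, 173) 0.0 [ 722. 1653.] 
[... 2026 characters left out ...]
.] [1926.   83.] 78.6
side (527, 0, 42, 115) 0.03 [ -258. -1631.] [1853.   80.] 78.6
side (448, 0, 52, 144) 0.0 [  145. -1518.] [2057.  235.] 85.0
side (448, 0, 52, 144) 0.03 [  152. -1421.] [1979.  226.] 85.0
side (0, 0, 258, 369) 0.0 [1620. -608.] [1284. 2712.] 20.2
side (0, 0, 258, 369) 0.03 [1571. -545.] [1235. 2610.] 20.2
side (7, 0, 25, 26) 0.0 [ 2607. -1434.] [127. 572.] 40.2
side (7, 0, 25, 26) 0.03 [ 2521. -1340.] [122. 550.] 40.2
scene (366, 158) [[0.502 0.283 0.072]]
side (322, 274) [[0.487 0.303 0.072]]
scene (191, 255) [[ 0.436 -0.278  0.072]]
side (381, 146) [[ 0.436 -0.27   0.072]]
scene [[0.463 0.01  0.082]
 [0.581 0.004 0.082]]
side [[0.556 0.016 0.082]
 [0.452 0.026 0.082]]
```

View pics/d1c.png

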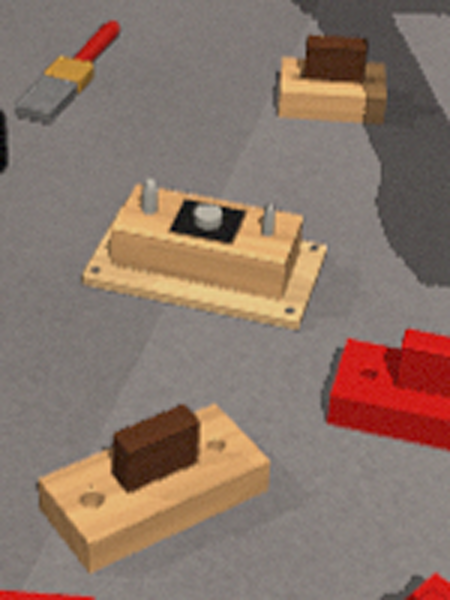

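The side crop shows that the cover at side (322,290) is the long one. Its larger bore is at the left, about (301,296), and its narrow bore is at (342,278). The thick dowel is the left one, about (320,195), and the thin one is at (360,203).

```bash
python3 - <<'E'
from h import *
W,N=ray('side',[(300.7,296.5),(342,278.3)],.03); print(W,N,np.linalg.norm(W-N),(W+N)/2,np.degrees(np.arctan2(*(W-N)[1::-1])))
k,n=ray('side',[(320,201.5),(360,208)],.052); print(k,n,np.linalg.norm(k-n),(k+n)/2,np.degrees(np.arctan2(*(k-n)[1::-1])))
E
```

```text
[0.52396654 0.3358512  0.03      ] [0.45062334 0.26235252 0.03      ] 0.10383294661348912 [0.48729494 0.29910186 0.03      ] 45.06066961505153
[0.55383212 0.02410093 0.052     ] [0.45006359 0.02663544 0.052     ] 0.10379947147891613 [0.50194786 0.02536818 0.052     ] -1.3991486466753063
```

play_rows(
  gripper=[1,1,1,1,1,1,1,1,1,1],
  translation=[
    [14,-14,-5],
    [28,-28,-5],
    [28,-28,-5],
    [28,-28,-5],
    [28,-28,-5],
    [28,-28,-5],
    [28,-28,0],
    [28,-28,0],
    [28,-28,0],
    [28,-28,0],
  ],
  roll=[0,0,0,0,0,0,0,0,0,0],
)

```text
clock: 0.93
tcp_pos: [0.3528, -0.1136, 0.2613]
tcp_rot: [[0.898, 0.44, 0.0], [0.44, -0.898, -0.0], [0.0, 0.0, -1.0]]
ft_force: [0.4, -1.0, 0.1]
grip_width: 0.085
gripper_force: 0.0
```

play_rows(
  gripper=[1,1,1,1,1,1],
  translation=[
    [28,-28,0],
    [28,-28,0],
    [28,-28,0],
    [28,-28,0],
    [10,-10,0],
    [0,0,0],
  ],
  roll=[0,0,0,0,0,0],
)

```text
clock: 1.43
tcp_pos: [0.4089, 0.0504, 0.261]
tcp_rot: [[0.896, 0.444, -0.001], [0.444, -0.896, 0.001], [-0.0, -0.001, -1.0]]
ft_force: [0.6, -0.4, -0.3]
grip_width: 0.0856
gripper_force: 0.0
```

```bash
python3 - <<'E'
from h import *
import pickle
s=ctrl.read_state(); save('wrist','w1.png'); pickle.dump(s,open('w1.pkl','wb')); print(s['tcp_pos'])
E
```

```text
[0.40888778 0.05037678 0.26097553]
```

View pics/w1.png

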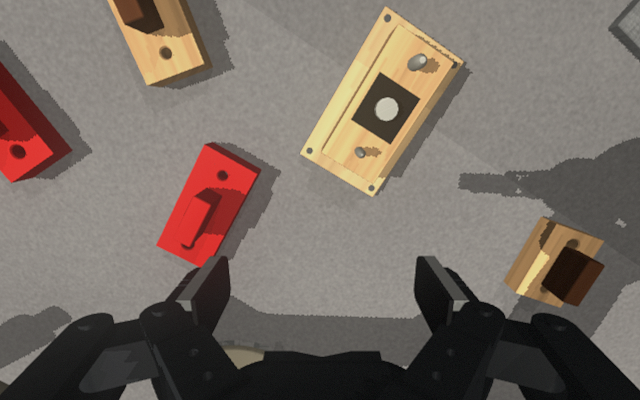

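play_rows(
  gripper=[1,1,1,1,1,1,1,1,1,1,1],
  translation=[
    [28,-28,0],
    [28,-28,0],
    [28,-28,0],
    [28,-28,0],
    [28,-28,0],
    [28,-28,0],
    [12,-22,0],
    [0,0,0],
    [0,0,0],
    [0,0,0],
    [0,0,0],
  ],
  roll=[0,0,0,0,0,0,-4.9,-7,-7,0,0],
)

```text
clock: 2.4
tcp_pos: [0.4871, 0.2964, 0.2612]
tcp_rot: [[0.711, 0.704, -0.0], [0.704, -0.711, -0.0], [-0.0, 0.0, -1.0]]
ft_force: [-0.1, 0.9, -0.6]
grip_width: 0.0858
gripper_force: 0.0
```

```bash
python3 - <<'E'
from h import *
import pickle
s=ctrl.read_state(); save('wrist','w2.png'); pickle.dump(s,open('w2.pkl','wb')); print(s['tcp_pos'],s['tcp_rot'][:,0])
E
```

```text
[0.48707289 0.296414   0.2611945 ] [ 7.10501039e-01  7.03696001e-01 -4.59376769e-04]
```

View pics/w2.png

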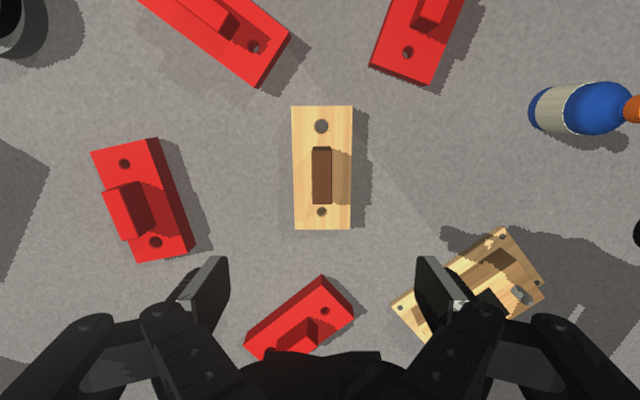

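w1 shows the mould with its thick dowel at about (417,62) and its thin one at (361,152). w2 shows the long cover upright in the picture, with the wide bore at (321,126), the narrow bore at (321,211) and the rib top around (321,175).

```bash
cat > m.py <<'E'
from h import *
import pickle
s=pickle.load(open('w2.pkl','rb'));im=cv2.imread('pics/w2.png'); h=cv2.cvtColor(im,cv2.COLOR_BGR2HSV)
R=np.array(s['tcp_rot'])
roi=np.zeros(im.shape[:2],np.uint8); roi[95:240,280:360]=255
wood=cv2.inRange(h,(8,40,110),(28,200,255))&roi
cs,hier=cv2.findContours(wood,cv2.RETR_CCOMP,cv2.CHAIN_APPROX_NONE)
big=max(cs,key=cv2.contourArea); r=cv2.minAreaRect(big); P=ray('wrist',big[:,0,:],.03,s)
rr=cv2.minAreaRect((P[:,:2]*1000).astype(np.float32)); print('top',rr)
for c in cs:
    if 30<cv2.contourArea(c)<400:
        (u,v),rad=cv2.minEnclosingCircle(c);M=cv2.moments(c);u,v=M['m10']/M['m00'],M['m01']/M['m00']
        p=ray('wrist',(u,v),.03,s)[0]; print('bore',u,v,rad,p.round(4),'tool',(R.T@(p-s['tcp_pos'])*1000).round(1))
s=pickle.load(open('w1.pkl','rb'));im=cv2.imread('pics/w1.png'); h=cv2.cvtColor(im,cv2.COLOR_BGR2HSV)
roi=np.zeros(im.shape[:2],np.uint8); roi[5:198,298:467]=255
wood=cv2.inRange(h,(8,50,90),(28,220,255))&roi
c=max(cv2.findContours(wood,cv2.RETR_EXTERNAL,cv2.CHAIN_APPROX_NONE)[0],key=cv2.contourArea)
P=ray('wrist',c[:,0,:],.012,s); print('board',cv2.minAreaRect((P[:,:2]*1000).astype(np.float32)))
steel=cv2.inRange(h,(0,0,140),(180,45,255))&roi
for c in cv2.findContours(steel,cv2.RETR_EXTERNAL,cv2.CHAIN_APPROX_NONE)[0]:
    if cv2.contourArea(c)>250:
        (u,v),rad=cv2.minEnclosingCircle(c); print('ej',u,v,rad,ray('wrist',(u,v),.062,s).round(4))
cv2.imwrite('pics/w1c.png',cv2.resize(im[0:200,290:470],None,fx=4.4,fy=3,interpolation=cv2.INTER_CUBIC)) if 0 else cv2.imwrite('pics/w1c.png',cv2.resize(im[0:200,290:470],None,fx=3,fy=3,interpolation=cv2.INTER_CUBIC))
E
python3 m.py
```

```text
top ((487.8101501464844, 298.6959533691406), (150.63623046875, 71.77222442626953), 45.01057815551758)
bore 321.16498316498314 210.68013468013467 4.717090606689453 [0.4513 0.2635 0.03  ] tool [-48.5  -1.8 231.2]
bore 326.0583501006036 170.0469483568075 30.220125198364258 [0.4919 0.2954 0.03  ] tool [  2.8   4.1 231.2]
bore 321.2161835748792 125.98550724637681 7.159010887145996 [0.5244 0.3357 0.03  ] tool [ 54.3  -1.7 231.2]
board ((503.62359619140625, 23.785057067871094), (110.33297729492188, 189.60169982910156), 85.31245422363281)
ej 418.5 173.5 52.99538040161133 [[ 0.4601 -0.0417  0.062 ]]
ej 386.2742004394531 108.56451416015625 11.69267749786377 [[0.5039 0.0241 0.062 ]]
ej 453.0 104.0 25.553964614868164 [[ 0.5385 -0.0355  0.062 ]]
ej 318.0 114.77108764648438 84.62630462646484 [[0.4668 0.0848 0.062 ]]
ej 431.0 32.5 42.723045349121094 [[0.585  0.0203 0.062 ]]
```

View pics/w1c.png

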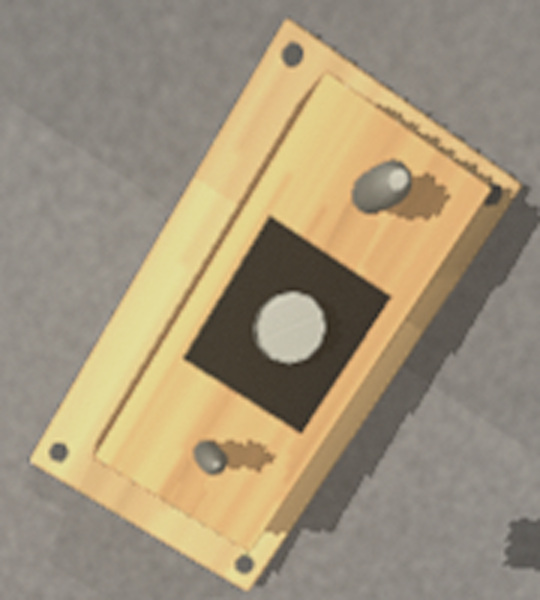

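The crop shows the board screws at (292,54), (493,194), (59,452) and (244,565). The ejector is at (290,327), the thick dowel top at (399,179), and the thin dowel at about (210,457).

```bash
python3 - <<'E'
from h import *
import pickle
s=pickle.load(open('w1.pkl','rb'))
f=lambda L,z: ray('wrist',np.array(L,float)/3+[290,0],z,s)[:,:2]*1000
S=f([(292,54),(493,194),(59,452),(244,565)],.012)
ang=lambda a,b: round(float(np.degrees(np.arctan2(*(a-b)[::-1]))),2)
print('screws',S.round(1),S.mean(0),ang(S[0],S[2]),ang(S[1],S[3]))
Q=f([(270,217),(390,297),(302,432),(185,357)],.052)
print('sq',Q.mean(0),ang(Q[0],Q[3]),ang(Q[1],Q[2]),np.linalg.norm(Q[0]-Q[3]))
T=f([(399,179)],.082);print('thicktop',T)
print('ej',f([(290,327)],.062), f([(328,73),(490,187),(96,452),(248,548)],.052))
E
```

```text
screws [[592.2  62. ]
 [585.  -30.6]
 [422.9  75.4]
 [414.8 -16.1]] [503.74283656  22.69106139] -4.55 -4.86
sq [503.8620439   22.73246028] -4.6 -4.44 54.55940122430459
thicktop [[555.59697431  18.50474599]]
ej [[503.67877137  23.47286057]] [[580.47188083  50.62502919]
 [575.00670175 -16.78015529]
 [434.1162705   63.96386165]
 [427.32672106  -4.06640723]]
```

play_rows(
  gripper=[0.7,0.7,0.7,0.7,0.7,0.7,0.7,0.7,0.7,0.7],
  translation=[
    [3,-2,20],
    [0,0,36],
    [0,0,36],
    [0,0,36],
    [0,0,36],
    [0,0,30],
    [0,0,20],
    [0,0,10],
    [0,0,0],
    [0,0,0],
  ],
  roll=[-0.3,0,0,0,0,0,0,0,0,0],
)

```text
clock: 3.28
tcp_pos: [0.488, 0.301, 0.0382]
tcp_rot: [[0.704, 0.71, 0.001], [0.71, -0.704, 0.0], [0.001, 0.0, -1.0]]
ft_force: [0.7, -0.1, 0.7]
grip_width: 0.0597
gripper_force: 0.0
```

play_rows(
  gripper=[0,0,0,0,0,0,0,0],
  translation=[
    [0,0,0],
    [0,0,0],
    [0,0,0],
    [0,0,0],
    [0,0,0],
    [0,0,0],
    [0,0,0],
    [0,0,0],
  ],
  roll=[0,0,0,0,0,0,0,0],
  force=80,
)

```text
clock: 3.95
tcp_pos: [0.4883, 0.3013, 0.0387]
tcp_rot: [[0.703, 0.711, 0.003], [0.711, -0.703, 0.001], [0.002, 0.001, -1.0]]
ft_force: [0.1, -1.3, 7.0]
grip_width: 0.0211
gripper_force: 79.4
```

play_rows(
  gripper=[0,0,0,0,0,0,0,0,0,0,0,0],
  translation=[
    [0,0,-10],
    [0,0,-25],
    [0,0,-35],
    [0,0,-35],
    [0,0,-20],
    [-12,13,0],
    [-23,25,0],
    [-25,28,0],
    [-25,28,0],
    [-25,28,0],
    [-25,28,0],
    [-25,28,0],
  ],
  roll=[0,0,0,0,0,0,0,0,0,0,0,0],
)

```text
clock: 4.95
tcp_pos: [0.5009, 0.0606, 0.1628]
tcp_rot: [[0.703, 0.711, -0.0], [0.711, -0.703, 0.0], [0.0, -0.0, -1.0]]
ft_force: [0.5, -0.3, -2.9]
grip_width: 0.021
gripper_force: 78.6
```

play_rows(
  gripper=[0,0,0,0,0,0,0,0,0,0,0],
  translation=[
    [-18,19,0],
    [-8,9,0],
    [0,0,0],
    [0,0,0],
    [0,0,0],
    [0,0,0],
    [0,0,0],
    [0,0,0],
    [0,0,0],
    [0,0,0],
    [0,0,0],
  ],
  roll=[0,0,5.5,6.5,7,7,7,7,6.5,3.4,0],
)

```text
clock: 5.87
tcp_pos: [0.5028, 0.0248, 0.1626]
tcp_rot: [[0.997, -0.081, -0.0], [-0.081, -0.997, 0.0], [-0.0, -0.0, -1.0]]
ft_force: [1.0, 0.5, -2.1]
grip_width: 0.0211
gripper_force: 78.7
```

```bash
python3 - <<'E'
from h import *
import pickle
s=ctrl.read_state(); save('wrist','w3.png'); pickle.dump(s,open('w3.pkl','wb')); save('side','d3.png'); save('scene','s3.png')
R=s['tcp_rot'];print(s['clock'],s['tcp_pos'],np.degrees(np.arctan2(R[1,0],R[0,0])),R[2],s['grip_width'],s['ft_force'])
E
```

```text
5.8667 [0.50281654 0.02480059 0.16255433] -4.665993606955828 [-3.26556433e-04 -3.49321860e-04 -9.99999886e-01] 0.021052013185597112 [ 1.03881652  0.45821606 -2.11689573]
```

View pics/w3.png

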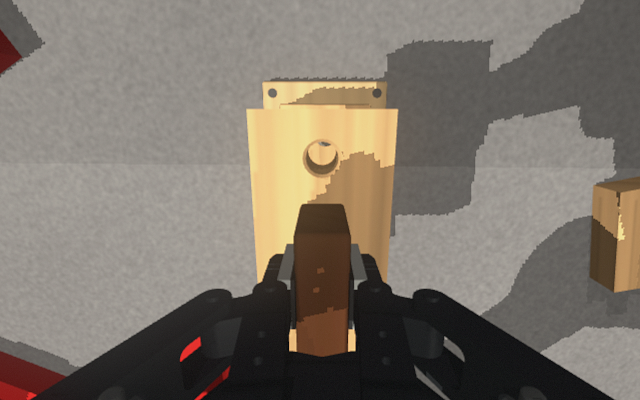

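w3 shows the held cover over the mould. The wide bore rim is at about (322,158), the board's far screws are at (272,93) and (377,93), and the cover's far corners are at about (247,108) and (398,108).

```bash
python3 - <<'E'
from h import *
import pickle
s=pickle.load(open('w3.pkl','rb'));im=cv2.imread('pics/w3.png');R=np.array(s['tcp_rot']);t=np.array(s['tcp_pos'])
tool=lambda uv,z:((ray('wrist',uv,z,s)-t)@R*1000).round(1)[:,:2].tolist()
zt=t[2]-.0087
h=cv2.cvtColor(im,cv2.COLOR_BGR2HSV)
g=im[:,:,0].astype(int)
hole=np.zeros(g.shape,np.uint8)
# wood-coloured top vs everything darker/greyer: rim by distance of colour
m=cv2.inRange(h,(8,60,190),(28,200,255)); 
c=cv2.findContours(255-m[130:185,295:350],cv2.RETR_EXTERNAL,cv2.CHAIN_APPROX_NONE)[0]
for k in c:
    if cv2.contourArea(k)>200: x,y,w,hh=cv2.boundingRect(k); print('bore box',x+295,y+130,w,hh)
print('bore',tool([(321.8,158)],zt))
print('corners',tool([(247,108.5),(398,108.5)],zt))
print('screws',tool([(272.5,93),(377,93)],.012))
# mould prediction in tool frame
th=np.radians(-4.65);c0=np.array([.5037,.023]);d=np.array([np.cos(th),np.sin(th)])
for n,q in(('thick',c0+.052*d),('centre',c0)): print(n,((np.r_[q,0]-t)@R*1000)[:2].round(1))
cv2.imwrite('pics/w3c.png',cv2.resize(im[75:195,235:405],None,fx=4,fy=4,interpolation=cv2.INTER_CUBIC))
E
```

```text
bore box 328 159 22 26
bore box 304 150 34 27
bore [[49.3, -0.5]]
corners [[72.0, -34.9], [72.1, 34.5]]
screws [[85.6, -43.9], [85.7, 48.0]]
thick [53.1  1.8]
centre [1.1 1.8]
```

View pics/w3c.png

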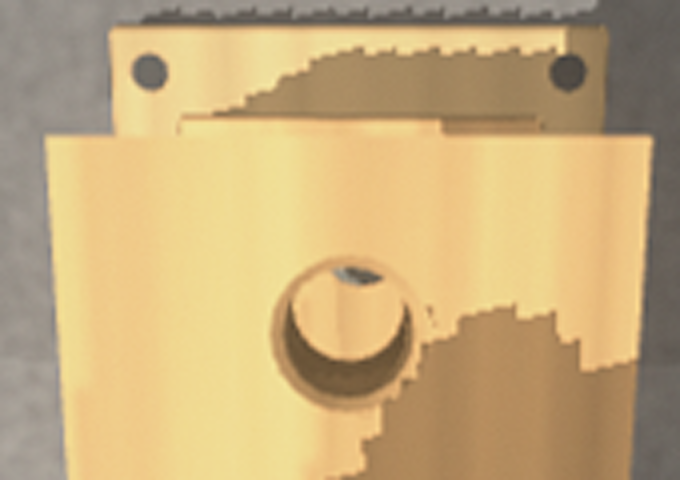

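play_rows(
  gripper=[0,0,0,0,0,0],
  translation=[
    [3.7,2.3,5],
    [0,0,15],
    [0,0,10],
    [0,0,5],
    [0,0,0],
    [0,0,0],
  ],
  roll=[0,0,0,0,0,0],
)

```text
clock: 6.52
tcp_pos: [0.5066, 0.0214, 0.1273]
tcp_rot: [[0.997, -0.08, -0.0], [-0.08, -0.997, 0.0], [-0.0, -0.0, -1.0]]
ft_force: [-0.0, -0.0, -3.3]
grip_width: 0.021
gripper_force: 78.8
```

```bash
python3 - <<'E'
from h import *
import pickle
s=ctrl.read_state(); im=save('wrist','w4.png')[:,:,::-1]; d=save('side','d4.png')[:,:,::-1]
print(s['clock'],s['tcp_pos'],s['ft_force'])
a=cv2.resize(im[60:190,230:410],None,fx=3,fy=3,interpolation=cv2.INTER_CUBIC)
b=cv2.resize(d[150:250,290:385],None,fx=2.6,fy=3.9,interpolation=cv2.INTER_CUBIC)
cv2.imwrite('pics/c4.png',np.hstack([a,b]))
R=np.array(s['tcp_rot']);t=np.array(s['tcp_pos'])
np.save('p4.npy',np.c_[R,t])
E
```

```text
6.5167 [0.50662172 0.02143064 0.12731045] [-0.00651922 -0.0499659  -3.25653141]
```

View pics/c4.png

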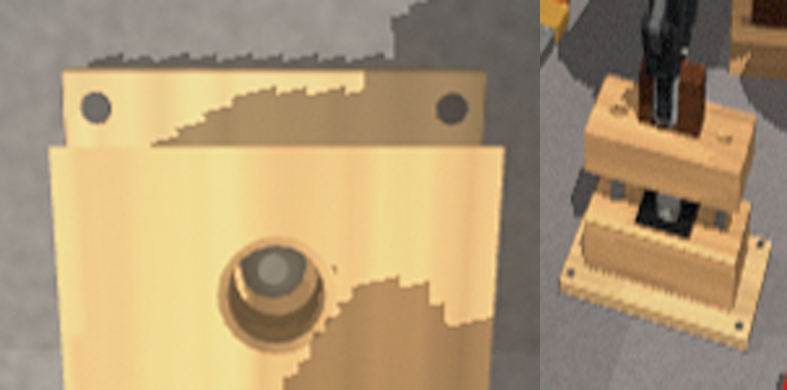

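The picture shows the dowel tip at about (320.7,149.3), inside the bore whose rim is centred on about (320.7,158.3). The side view shows the cover level above the mould.

```bash
python3 - <<'E'
from h import *
p=np.load('p4.npy');s={'tcp_rot':p[:,:3],'tcp_pos':p[:,3]};R,t=p[:,:3],p[:,3]
c=lambda u,v:(u/3+230,v/3+60)
tool=lambda uv,z:((ray('wrist',uv,z,s)-t)@R*1000).round(1)[:,:2].tolist()
print('bore',tool([c(272,295)],.1186),'dowel',tool([c(272.5,268)],.082),'screws',tool([c(96,108),c(452,108)],.012),'corners',tool([c(50,147),c(505,147)],.1186))
E
```

```text
bore [[49.1, -1.0]] dowel [[49.1, -1.1]] screws [[81.7, -46.9], [81.8, 45.1]] corners [[71.8, -35.0], [71.9, 34.7]]
```

play_rows(
  gripper=[0,0,0,0,0,0,0],
  translation=[
    [0,-0.3,4],
    [0,0,4],
    [0,0,4],
    [0,0,4],
    [0,0,4],
    [0,0,4],
    [0,0,0],
  ],
  roll=[0,0,0,0,0,0,0],
  force=110,
)

```text
clock: 7.2
tcp_pos: [0.5062, 0.0218, 0.1024]
tcp_rot: [[0.997, -0.08, -0.001], [-0.08, -0.997, 0.0], [-0.001, -0.0, -1.0]]
ft_force: [-0.5, -0.3, -2.9]
grip_width: 0.0203
gripper_force: 109.1
```

play_rows(
  gripper=[0,0,0,0,0,0,0],
  translation=[
    [0,0,3],
    [0,0,3],
    [0,0,3],
    [0,0,2],
    [0,0,1],
    [0,0,0],
    [0,0,0],
  ],
  roll=[0,0,0,0,0,0,0],
)

```text
clock: 7.78
tcp_pos: [0.5069, 0.0217, 0.0924]
tcp_rot: [[0.997, -0.08, 0.001], [-0.08, -0.997, -0.0], [0.001, 0.0, -1.0]]
ft_force: [-3.7, 0.3, 9.5]
grip_width: 0.0204
gripper_force: 110.9
```

play_rows(
  gripper=[0,0,0,0,0],
  translation=[
    [0,0,1],
    [0,0,1],
    [0,0,0.5],
    [0,0,0],
    [0,0,0],
  ],
  roll=[0,0,0,0,0],
)

```text
clock: 8.2
tcp_pos: [0.5068, 0.0217, 0.0908]
tcp_rot: [[0.997, -0.08, 0.001], [-0.08, -0.997, -0.0], [0.001, 0.0, -1.0]]
ft_force: [-9.0, 1.5, 19.7]
grip_width: 0.0203
gripper_force: 113.2
```

play_rows(
  gripper=[0,0,0,0,0,0],
  translation=[
    [-0.5,0,0.5],
    [-0.3,0,0.5],
    [0,0,0.5],
    [0,0,0],
    [0,0,0],
    [0,0,0],
  ],
  roll=[0,0,0,0,0,0],
)

```text
clock: 8.7
tcp_pos: [0.5068, 0.0217, 0.0907]
tcp_rot: [[0.997, -0.08, 0.004], [-0.08, -0.997, -0.001], [0.004, 0.001, -1.0]]
ft_force: [-11.7, 2.0, 31.9]
grip_width: 0.0208
gripper_force: 114.8
```

```bash
python3 - <<'E'
from h import *
d=save('side','d5.png')[:,:,::-1];e=save('scene','s5.png')[:,:,::-1]
s=ctrl.read_state();print(s['clock'],s['tcp_pos'],s['tcp_rot'][2],s['ft_force'],s['torque'])
cv2.imwrite('pics/c5.png',np.hstack([cv2.resize(d[140:250,280:390],(400,400),interpolation=cv2.INTER_CUBIC),cv2.resize(e[160:260,255:355],(400,400),interpolation=cv2.INTER_CUBIC)]))
E
```

```text
8.8 [0.50681284 0.02171214 0.09070709] [ 3.82138964e-03  5.76354176e-04 -9.99992532e-01] [-10.91212261   1.96123729  32.26814787] [ 0.28423039  1.91169782 -0.03253025]
```

View pics/c5.png

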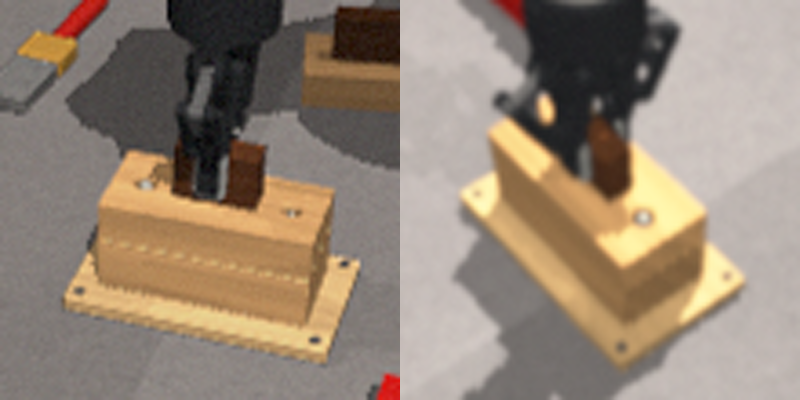

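Both views show the halves meeting all round, with the dowel tips visible in the bores. The tool has stopped going down at 0.0907 m while the push rose to 32 N, so the cover is seated.

```bash
python3 -c "
from workcell import ctrl
print(ctrl.job_done())"
```

```text
the job is handed in; nothing more can be done
None
```

The long cover is on the mould, wide bore over the thick dowel and narrow over the thin, and still held shut with about 32 N; the job is handed in, though the hand-in gave no verdict.

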